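# Lay the two standing cup-mould halves on their backs

### The job

The two open halves of a small plaster mould stand on end on the wooden ware board. Tip them over one after the other by pushing gently with the fingertips, so that each ends lying flat on its back on the board with its hollow facing up. Do not grip, lift or carry them, and leave the two unfired clay cups beside the board untouched.

Things in the scene. Friction and masses are not known exactly. Their poses are not given: they have to be found in the camera images.
- half_a: One half of a plaster cup mould: plain white block 96 (x) x 88 (y) x 40 (z) mm, about 0.4 kg; half a cup is cut in one big face, open at the -x end; the other face, its back, is flat. Origin: centre of the back; body z points out of the hollow face, level at the start. It starts standing on its -x end (x up); pushed near the top of the hollow face, where the last 16 mm are solid, it tips over its lower back edge.
- half_b: The other half of a plaster cup mould: plain white block 96 (x) x 88 (y) x 40 (z) mm, about 0.4 kg; half a cup is cut in one big face, open at the -x end; the other face, its back, is flat. Origin: centre of the back; body z points out of the hollow face, level at the start. It starts standing on its -x end (x up); pushed near the top of the hollow face, where the last 16 mm are solid, it tips over its lower back edge.
- half_a_mid (a point): The middle of half_a's block, 20 mm in front of its back (body z), with its axes as half_a's; 48 mm above the board when standing, 20 mm when lying.
- half_b_mid (a point): The middle of half_b's block, 20 mm in front of its back (body z), with its axes as half_b's; 48 mm above the board when standing, 20 mm when lying.
- ware_board: Fixed plain wooden board, 130 (its x) x 280 (its y) x 12 mm thick, flat on the worktable. Origin at the centre of its underside, z up. The halves stand along its -x long edge, hollows facing its -x side, one on each side of its middle; there is room on the board behind them, towards its +x side, for each to lie on its back.
- cup_tall: Tall waisted cup of unfired clay, 66 x 62 mm and 76 mm high, open at the top, loose and standing upright beyond one end of the ware board; origin at the centre of its foot, z up through its mouth. It is to be left alone.
- cup_round: Round cup of unfired clay, 66 mm across and 65 mm high, open at the top, loose and standing upright beyond one end of the ware board; origin at the centre of its foot, z up through its mouth. It is to be left alone.
There are look-alikes about, which are no part of the job. What is shaped like the half_b but blue or pink is not meant. What is shaped like the half_a but green or purple is not meant.

How it is judged:
On the way, in this order (a step that is already met when the one before it is completed fails the run):
1. the first half, either one, lies on its back on the board, hollow up, while the other still stands (((angle between half_a's own z axis and vertical below 0.12 rad and x of half_a_mid in the frame of ware_board between -0.068 and 0.068 m and y of half_a_mid in the frame of ware_board between -0.14 and 0.14 m and z of half_a_mid in the frame of ware_board between 0.026 and 0.038 m and linear speed of half_a below 0.02 m/s and angular speed of half_a below 0.2 rad/s and contact force between half_a and ware_board above 0.3 N and angle between half_b's own z axis and vertical above 1.3 rad) or (angle between half_b's own z axis and vertical below 0.12 rad and x of half_b_mid in the frame of ware_board between -0.068 and 0.068 m and y of half_b_mid in the frame of ware_board between -0.14 and 0.14 m and z of half_b_mid in the frame of ware_board between 0.026 and 0.038 m and linear speed of half_b below 0.02 m/s and angular speed of half_b below 0.2 rad/s and contact force between half_b and ware_board above 0.3 N and angle between half_a's own z axis and vertical above 1.3 rad))), for 0.2 s.
2. both halves lie on their backs on the board, hollows up (angle between each of half_a, half_b's own z axis and vertical below 0.12 rad and x of half_a_mid in the frame of ware_board between -0.068 and 0.068 m and y of half_a_mid in the frame of ware_board between -0.14 and 0.14 m and z of half_a_mid in the frame of ware_board between 0.026 and 0.038 m and linear speed of each of half_a, half_b below 0.02 m/s and angular speed of each of half_a, half_b below 0.2 rad/s and contact force between each of half_a, half_b and ware_board above 0.3 N and x of half_b_mid in the frame of ware_board between -0.068 and 0.068 m and y of half_b_mid in the frame of ware_board between -0.14 and 0.14 m and z of half_b_mid in the frame of ware_board between 0.026 and 0.038 m), for 0.2 s.
At the end, for the whole second after the job is handed in: Both mould halves lie at rest on the ware board, hollow up within 0.12 rad, back on the board's top (middle 14 to 26 mm above it) with their middles over the board; both cups stand where they stood within 15 mm (all of step 2 and angle between each of cup_tall, cup_round's own z axis and vertical below 0.1 rad and distance of each of cup_tall, cup_round from where it was at the start of the episode below 0.015 m); the robot touches nothing.
It fails at once if a mould half is lifted: its middle rises more than 76 mm above the board's top, against 48 mm standing and about 52 mm at the height of a tip (z of any of half_a_mid, half_b_mid in the frame of ware_board above 0.088 m).
It fails at once if a mould half is carried or shoved away: its middle gets more than 130 mm from where it was (tipping alone moves it about 75 mm) (distance of any of half_a_mid, half_b_mid from where it was at the start of the episode above 0.13 m).
It fails at once if a mould half is pushed or squeezed with more than 20 N (contact force between the fingers and half_a above 20 N or contact force between the fingers and half_b above 20 N).
It fails at once if a clay cup is touched by the robot, moved more than 15 mm or tipped (contact force between any of the arm, the fingers and cup_tall above 0.5 N or distance of any of cup_tall, cup_round from where it was at the start of the episode above 0.015 m or angle between any of cup_tall, cup_round's own z axis and vertical above 0.2 rad or contact force between any of the arm, the fingers and cup_round above 0.5 N).
It also fails if it takes over 48 s, if anything falls off the work surface, if the arm or the gripper's body presses on something with over 40 N, if the wrist force passes 120 N, or if a joint passes its speed limit or range.

### The arm

A 6-joint arm with a two-finger parallel gripper is mounted at the origin on a cart in front of the work surface, level with it; the furniture and walls round the work are solid. World frame = base frame: x ahead of the robot, y to its left, z up, the work surface at z = 0. Lengths are in m, angles in rad, forces in N, time in s.
With the tool pointing down it reaches from about 0.325 to 0.9 m from the base axis. Payload 6.1 kg.
Tool frame: the origin (TCP) lies at the very end of the fingers, on their centre line; the grasp point (between the pads) lies 19 mm behind it (grip_depth is the distance from the TCP to the grasp point, in m); z points along the fingers, y is the direction in which the jaws open and shut (so a half turn about z gives the same grasp; the last joint's range is limited). The gripper opens to 87 mm and grips with 3 to 60 N. Pads are 19 mm wide; open, the fingers measure 117 mm over their backs; the gripper's body (75 mm by 190 mm) begins 51 mm behind the grasp point.
Start: joints at [1.071, 0.22, 1.526, -0, 1.395, -0.126], TCP at [0.228, 0.582, 0.223] pointing down, gripper open.
Joint ranges: [-2.98, 2.98], [-0.91, 2.08], [0.09, 2.57], [-1.24, 4.39], [0.2, 2.65], [-2.68, 2.68]. Speed limits (rad/s): [2.57, 2.57, 3.01, 3.14, 3.14, 3.14].

### API

Orientations are given as a rotation vector (axis times angle).
In Python, from cell import * gives the robot as it stands.
- The arm moves only by the tool drive_tool, never from a script. Its argument "commands" is a list of rows, each a list of 5 numbers: the closure, from 0 (fully open) to 1 (shut), then the shift along the tool's x, y, z as a fraction of full scale, then the turn about the tool's z as a fraction of full scale. In form: [[jaw, tx, ty, tz, roll], ...]. A call has 1 to 20 rows; each row shifts and turns the commanded pose from where the row before left it, along the tool's axes as they then stand; what a row does not reach is not made up. Full scale, the value 1, is 800 mm for a shift and 90 degrees for a turn. A row lasts 1/10 s, in which the tool goes at most 50 mm and 8.59 degrees, less where a joint would pass 70% of its speed; a pose out of reach is approached as far as the arm can. A call with a number of a shift or a turn outside -1 to 1 is refused whole. A call with a gripper value outside its range is refused whole. The fingers move at their own pace and stop on an object; "grip_force" is the grip in N (left out, the last holds). Time passes only in rows, so rows that do not move let the fingers close. It gives the time, the measured TCP pose, the force and the opening at its end, in the units of the state.
- sense(): the state, without advancing time (a new reading comes with each control period).
- get_image(name): name is "scene" or "top"; returns a dict with "img" (420x560x3 uint8, red, green, blue), "range_z" (420x560 float32, m along the optical axis (not along the pixel's ray), 0 where there is no reading), "fx", "fy", "cx", "cy" (pixels), "R" (3x3) and "t" (3): a world point X has camera coordinates R X + t. Camera axes: x right, y down, z forward; pixel columns grow to the right and rows downward; lengths in m; the calibration is good to about 2 mm. A picture is of the moment at which its call begins.
- hand_in(): hands the job in, once; it reports no verdict.
The state is a dict: "clock": time; "joint_positions": joint angles; "dq": joint speeds; "joint_efforts": joint torques, N m; "ee_pos": TCP position; "tool_rot": TCP orientation; "wrist_force": force on the tool from outside, world axes, zero at the start; "moment": the same for the moment, N m; "opening": opening from 0.0 (shut) to 1.0 (fully open).
Only numpy, scipy, OpenCV 4.12 (cv2) and the standard library are available. Lean on these libraries where they do the work, as an engineer would, in place of code of your own. Each camera call takes 0.05 s, during which the arm holds its last target.

## Working session

There is one attempt and no reset: what is moved stays moved. The work goes in short steps, Python scripts to look and compute and a tool call to move; the robot and the scene stay as the last step left them, time stands still between calls to the robot, and variables do not carry over. Pictures are saved under pics/ and viewed, and the job is handed in when it is done.

Besides the shell and the picture viewer there is one more tool, called after "Call:" in YAML: its name, and indented under it one key for each argument. drive_tool: Moves the arm, as the interface text tells. Shift numbers are shares of 800 mm and turn numbers shares of 90 degrees, none past 1 either way. Its arguments: {"type":"object","properties":{"commands":{"type":"array","items":{"type":"array","items":{"type":"number","minimum":-1,"maximum":1}}},"grip_force":{"type":"number"}},"required":["commands"]}

```bash
mkdir -p pics; ls; python3 - <<'E'
from cell import *
import cv2,numpy as np
for n in("scene","top"):
    d=get_image(n); cv2.imwrite(f"pics/{n}0.png",d["img"][:,:,::-1]); np.savez(f"{n}0.npz",**d)
    print(n,d["fx"],d["cx"],d["cy"],d["R"].round(3),d["t"].round(3))
s=sense(); print({k:np.round(v,3) for k,v in s.items()})
E
```

```text
pics
scene 430.3485959128231 272.47427096239386 219.4569548616769 [[-0.878 -0.478 -0.004]
 [-0.355  0.659 -0.663]
 [ 0.319 -0.581 -0.748]] [0.553 0.226 0.859]
top 456.6580564272176 281.43517374521014 209.01747487558532 [[ 0.008 -1.     0.02 ]
 [-0.993 -0.01  -0.117]
 [ 0.117 -0.019 -0.993]] [0.033 0.582 0.998]
{'clock': np.float64(0.1), 'joint_positions': array([ 1.071,  0.221,  1.528, -0.   ,  1.395, -0.126]), 'dq': array([ 0.001, -0.003, -0.003, -0.   ,  0.   , -0.   ]), 'joint_efforts': array([-1.0000e-03, -4.9595e+01, -3.8852e+01,  7.0000e-02,  5.2000e-02,
       -0.0000e+00]), 'ee_pos': array([0.228, 0.581, 0.222]), 'tool_rot': array([-5.840e-01, -3.086e+00,  3.000e-03]), 'wrist_force': array([-0.78 , -0.645, -0.19 ]), 'moment': array([ 0.018, -0.022,  0.028]), 'opening': np.float64(1.001)}
```

View pics/scene0.png

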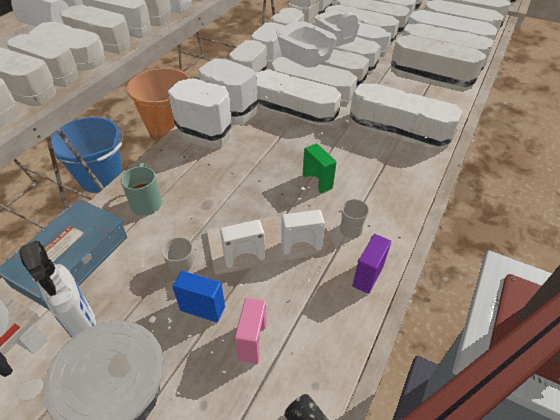

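View pics/top0.png

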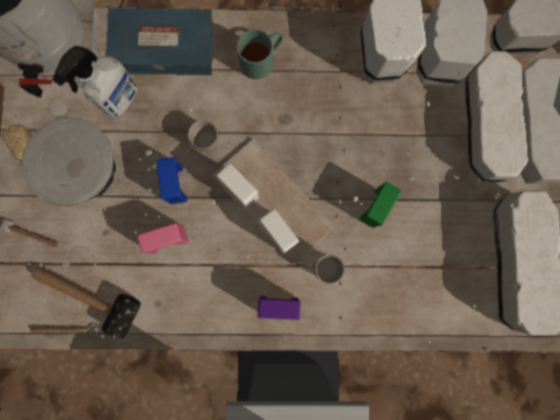

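The scene view shows the white halves standing at about (243,243) and (302,232), with their hollows facing the camera. The cups are at (178,255) and (353,218). In the top view the halves are at (238,185) and (279,231), and the cups at (203,135) and (329,268). The blue, pink, green and purple blocks are decoys.

```bash
cat > h.py <<'E'
import numpy as np,cv2
def cloud(d):
    v,u=np.mgrid[:420,:560]; z=d["range_z"].astype(float)
    P=np.stack([(u-d["cx"])/d["fx"]*z,(v-d["cy"])/d["fy"]*z,z],-1)
    return (P-d["t"])@d["R"]
def comps(m,amin=60):
    n,l,s,c=cv2.connectedComponentsWithStats(m.astype(np.uint8))
    return [(l==i) for i in range(1,n) if s[i,4]>=amin],[c[i] for i in range(1,n) if s[i,4]>=amin]
E
python3 - <<'E'
from h import *
d=np.load("top0.npz"); W=cloud(d)
roi=np.zeros((420,560),bool); roi[100:330,130:410]=1
z=W[...,2]; ok=d["range_z"]>0
for lo,hi in((0.007,0.018),(0.05,0.075),(0.078,0.125)):
    ms,cs=comps(roi&ok&(z>lo)&(z<hi),60)
    for m,c in zip(ms,cs):
        p=W[m]; r=cv2.minAreaRect(p[:,:2].astype(np.float32)*1000)
        print(lo,c.round(),m.sum(),"med",np.median(p,0).round(4),"rect",np.round(r[0],1),np.round(r[1],1),round(r[2],1),d["img"][m].mean(0).round())
d=np.load("scene0.npz"); W=cloud(d); z=W[...,2]
roi[:]=0; roi[140:370,150:400]=1
print('scene')
for lo,hi in((0.007,0.018),(0.05,0.075),(0.1,0.118)):
    ms,cs=comps(roi&(d["range_z"]>0)&(z>lo)&(z<hi),60)
    for m,c in zip(ms,cs):
        p=W[m]; r=cv2.minAreaRect(p[:,:2].astype(np.float32)*1000)
        print(lo,c.round(),m.sum(),"med",np.median(p,0).round(4),"rect",np.round(r[0],1),np.round(r[1],1),round(r[2],1),d["img"][m].mean(0).round())
E
```

```text
0.007 [204. 137.] 123 med [0.7549 0.2243 0.0107] rect [750.8 219.8] [34.8 46.2] 24.2 [64. 58. 50.]
0.007 [278. 199.] 4957 med [0.6032 0.0486 0.0126] rect [604.3  60. ] [280.6 130.3] 42.5 [128. 110.  92.]
0.007 [328. 269.] 138 med [ 0.4502 -0.0713  0.0092] rect [447.8 -66.6] [45.4 45.1] 0.0 [66. 59. 51.]
0.05 [202. 134.] 240 med [0.7487 0.2189 0.0629] rect [742.6 216.1] [65.4 64.3] 58.1 [109.  98.  85.]
0.05 [334. 270.] 147 med [ 0.4465 -0.0804  0.0655] rect [448.6 -65.9] [56.1 59.6] 89.9 [78. 70. 60.]
0.078 [168. 179.] 822 med [0.6362 0.2814 0.0961] rect [639.  283.5] [88.2 41. ] 9.3 [ 28.  52. 114.]
0.078 [237. 184.] 811 med [0.6246 0.1336 0.1082] rect [626.3 135.6] [88.1 40. ] 45.0 [178. 169. 155.]
0.078 [383. 204.] 807 med [ 0.5876 -0.1769  0.0964] rect [ 589.7 -178.4] [42.1 89. ] 60.4 [39. 91. 44.]
0.078 [279. 230.] 818 med [0.5286 0.045  0.1085] rect [528.   46.1] [87.9 41.9] 37.9 [177. 168. 154.]
0.078 [159. 238.] 842 med [0.5102 0.2954 0.0963] rect [510.5 297.2] [40.7 87.9] 18.1 [169.  90. 106.]
0.078 [279. 309.] 849 med [0.366  0.0434 0.0964] rect [366.1  43.5] [87.9 41.9] 88
[... 1260 characters left out ...]
5 [252. 245.] 135 med [0.6068 0.126  0.0582] rect [614.9 130.4] [65.3 20.3] 22.2 [144. 141. 136.]
0.05 [228. 253.] 70 med [0.6407 0.176  0.0618] rect [648.4 164. ] [20.8 34.7] 44.8 [144. 141. 136.]
0.05 [368. 272.] 186 med [0.362  0.0887 0.0626] rect [350.5  54.8] [93.7 35.5] 62.5 [ 83.  40. 106.]
0.05 [200. 301.] 331 med [0.6233 0.3026 0.0628] rect [630.  300.3] [94.  34.9] 32.7 [ 24.  63. 129.]
0.05 [247. 349.] 137 med [0.4949 0.3397 0.0621] rect [495.8 339.3] [40.8 12.7] 35.6 [150.  87. 109.]
0.1 [302. 220.] 660 med [0.5285 0.0513 0.1083] rect [528.6  49.2] [87.2 42.9] 38.4 [200. 197. 191.]
0.1 [241. 231.] 694 med [0.6259 0.1408 0.1084] rect [627.4 138. ] [87.5 42.4] 45.3 [200. 197. 191.]
```

Call:
drive_tool:
  commands:
    - [0.5,0,0,0,0.09]
    - [0.5,0,0,0,0.09]
    - [0.5,0,0,0,0.08]
    - [0.5,0,0,0,0]
  grip_force: 10

```text
clock: 0.5
ee_pos: [0.2281, 0.5815, 0.222]
tool_rot: [-1.199, -2.904, 0.002]
wrist_force: [-0.8, 0.0, -1.2]
opening: 0.722
```

```bash
cat >> h.py <<'E'
from scipy.spatial.transform import Rotation as Ro
def need(s,tgt):
    R=Ro.from_rotvec(s["tool_rot"]).as_matrix()
    dl=R.T@(np.array(tgt)-s["ee_pos"])
    print("t",s["clock"],"pos",np.round(s["ee_pos"],4),"xhead",np.degrees(np.arctan2(R[1,0],R[0,0])).round(2),"F",np.round(s["wrist_force"],2),"open",round(float(s["opening"]),2),"mm",(dl*1000).round(1),"frac",(dl/.8).round(4))
E
python3 - <<'E'
from cell import *
from h import *
need(sense(),[.585,.179,.2])
d=np.load("top0.npz"); W=cloud(d); m=(d["range_z"]>0)&(W[...,0]<.75)&(W[...,0]>.1)&(W[...,1]>-.2)
p=W[m]; 
for a in np.arange(0,.7,.1):
    q=p[(p[:,1]>a)&(p[:,1]<a+.1)]; print(a, q[:,2].max().round(3) if len(q) else None, q[q[:,2].argmax()].round(2))
E
```

```text
t 0.5 pos [0.2281 0.5815 0.222 ] xhead 135.12 F [-0.82  0.01 -1.24] open 0.72 mm [-537.   -33.4   22.1] frac [-0.6712 -0.0417  0.0277]
0.0 0.114 [0.51 0.04 0.11]
0.1 0.114 [0.64 0.16 0.11]
0.2 0.102 [0.51 0.27 0.1 ]
0.30000000000000004 0.101 [0.5  0.31 0.1 ]
0.4 0.295 [0.23 0.49 0.3 ]
0.5 0.227 [0.22 0.53 0.23]
0.6000000000000001 0.041 [0.72 0.63 0.04]
```

Call:
drive_tool:
  commands:
    - [0.5,-0.042,-0.003,0,0]
    - [0.5,-0.042,-0.003,0,0]
    - [0.5,-0.042,-0.003,0,0]
    - [0.5,-0.042,-0.003,0,0]
    - [0.5,-0.042,-0.003,0,0]
    - [0.5,-0.042,-0.003,0,0]
    - [0.5,-0.042,-0.003,0,0]
    - [0.5,-0.042,-0.003,0,0]
    - [0.5,-0.042,-0.003,0,0]
    - [0.5,-0.042,-0.003,0,0]
    - [0.5,-0.042,-0.003,0,0]
    - [0.5,-0.042,-0.003,0,0]
    - [0.5,-0.042,-0.003,0,0]
    - [0.5,-0.042,-0.003,0,0]
    - [0.5,-0.042,0,0,0]
    - [0.5,-0.04,0,0,0]
    - [0.5,0,0,0,0]
    - [0.5,0,0,0,0]

```text
clock: 2.3
ee_pos: [0.5847, 0.1797, 0.222]
tool_rot: [-1.196, -2.904, 0.0]
wrist_force: [0.3, -0.5, 0.5]
opening: 0.501
```

```bash
python3 - <<'E'
from cell import *
from h import *
need(sense(),[.585,.179,.101])
need(sense(),[.613,.151,.101])
E
```

```text
t 2.3 pos [0.5847 0.1797 0.222 ] xhead 135.23 F [ 0.32 -0.49  0.47] open 0.5 mm [ -0.8  -0.2 121. ] frac [-0.001  -0.0002  0.1512]
t 2.3 pos [0.5847 0.1797 0.222 ] xhead 135.23 F [ 0.32 -0.49  0.47] open 0.5 mm [-40.4  -0.4 120.9] frac [-0.0505 -0.0004  0.1512]
```

Call:
drive_tool:
  commands:
    - [0.5,0,0,0.04,0]
    - [0.5,0,0,0.04,0]
    - [0.5,0,0,0.04,0]
    - [0.5,0,0,0.033,0]
    - [0.5,0,0,0,0]
    - [0.5,0,0,0,0]

```text
clock: 2.9
ee_pos: [0.584, 0.1811, 0.1003]
tool_rot: [-1.194, -2.905, 0.001]
wrist_force: [0.1, 0.6, 1.3]
opening: 0.497
```

```bash
python3 - <<'E'
from cell import *
from h import *
need(sense(),[.613,.151,.100])
d=get_image("scene"); cv2.imwrite("pics/s1.png",d["img"][140:340,130:410,::-1].repeat(2,0).repeat(2,1))
E
```

```text
t 2.9 pos [0.584  0.1811 0.1003] xhead 135.31 F [0.09 0.58 1.27] open 0.5 mm [-41.8  -1.    0.3] frac [-0.0522 -0.0012  0.0003]
```

View pics/s1.png

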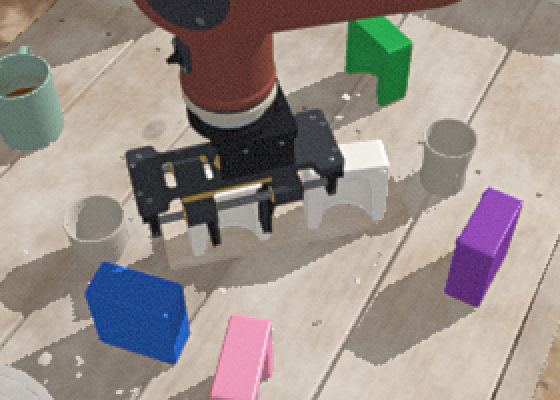

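The crop shows the two fingertips at (212,235) and (267,225), centred in front of half A near its top, with nothing touching. I'll start pushing slowly.

Call:
drive_tool:
  commands:
    - [0.5,-0.01,0,0,0]
    - [0.5,-0.01,0,0,0]
    - [0.5,-0.01,0,0,0]
    - [0.5,-0.005,0,0,0]
    - [0.5,-0.005,0,0,0]
    - [0.5,-0.005,0,0,0]
    - [0.5,-0.005,0,0,0]
    - [0.5,-0.005,0,0,0]
    - [0.5,-0.005,0,0,0]
    - [0.5,-0.005,0,0,0]

```text
clock: 3.95
ee_pos: [0.6219, 0.1433, 0.1001]
tool_rot: [1.197, 2.904, -0.0]
wrist_force: [0.2, 0.2, 0.5]
opening: 0.5
```

```bash
python3 - <<'E'
from cell import *
from h import *
need(sense(),[.613,.151,.100])
d=get_image("scene"); cv2.imwrite("pics/s2.png",d["img"][140:340,130:410,::-1].repeat(2,0).repeat(2,1))
E
```

```text
t 3.95 pos [0.6219 0.1433 0.1001] xhead 135.19 F [0.21 0.23 0.5 ] open 0.5 mm [11.7 -0.8  0.1] frac [ 0.0147 -0.001   0.0001]
```

View pics/s2.png

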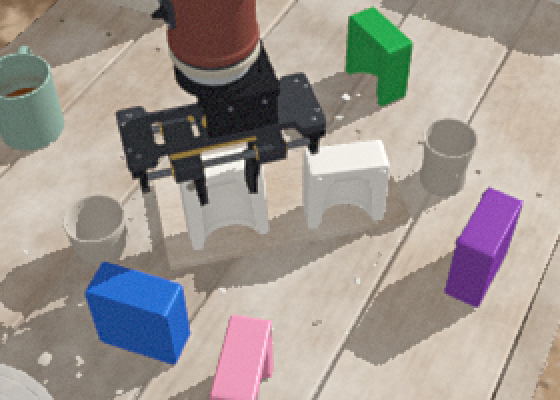

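Half A is leaning back evenly and its bottom edge hasn't moved. I'll carry on.

Call:
drive_tool:
  commands:
    - [0.5,-0.005,0,0,0]
    - [0.5,-0.005,0,0,0]
    - [0.5,-0.005,0,0,0]
    - [0.5,-0.004,0,0,0]
    - [0.5,-0.004,0,0,0]
    - [0.5,-0.003,0,0,0]
    - [0.5,0,0,0,0]
    - [0.5,0,0,0,0]
    - [0.5,0,0,0,0]

```text
clock: 4.9
ee_pos: [0.6363, 0.129, 0.1001]
tool_rot: [-1.197, -2.904, 0.0]
wrist_force: [-0.0, -0.1, 0.3]
opening: 0.495
```

```bash
python3 - <<'E'
from cell import *
from h import *
need(sense(),[.613,.151,.100])
d=get_image("scene"); cv2.imwrite("pics/s3.png",d["img"][140:340,130:410,::-1].repeat(2,0).repeat(2,1))
E
```

```text
t 4.9 pos [0.6363 0.129  0.1001] xhead 135.19 F [-0.05 -0.09  0.26] open 0.5 mm [32.  -0.8  0.1] frac [ 0.04   -0.001   0.0001]
```

View pics/s3.png

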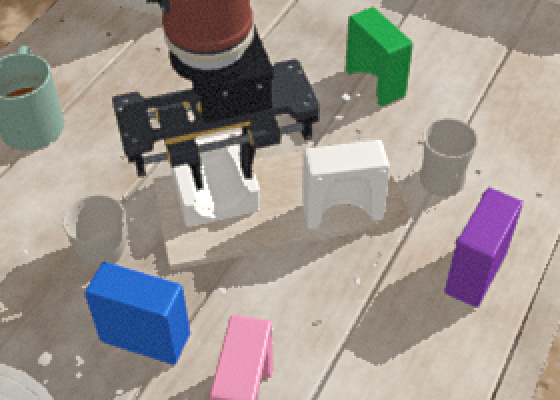

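Half A now lies flat with its hollow up and half B still stands. I'll lift clear and reposition.

Call:
drive_tool:
  commands:
    - [0.5,0,0,-0.04,0]
    - [0.5,0,0,-0.05,0]
    - [0.5,0,0,-0.05,0]
    - [0.5,0,0,0,0.078]
    - [0.5,0,0,0,0]
    - [0.5,0,0,0,0]

```text
clock: 5.55
ee_pos: [0.6357, 0.1289, 0.2111]
tool_rot: [-1.368, -2.826, 0.001]
wrist_force: [0.6, 0.8, 0.4]
opening: 0.498
```

```bash
python3 - <<'E'
from cell import *
from h import *
need(sense(),[.491,.094,.101])
E
```

```text
t 5.55 pos [0.6357 0.1289 0.2111] xhead 128.34 F [0.59 0.78 0.35] open 0.5 mm [  62.2 -135.   110.4] frac [ 0.0778 -0.1687  0.138 ]
```

Call:
drive_tool:
  commands:
    - [0.5,0.026,0,0,0]
    - [0.5,0.026,-0.03,0,0]
    - [0.5,0.026,-0.04,0,0]
    - [0.5,0,-0.04,0,0]
    - [0.5,0,-0.04,0,0]
    - [0.5,0,-0.019,0,0]
    - [0.5,0,0,0,0]
    - [0.5,0,0,0.04,0]
    - [0.5,0,0,0.04,0]
    - [0.5,0,0,0.035,0]
    - [0.5,0,0,0.023,0]
    - [0.5,0,0,0,0]
    - [0.5,0,0,0,0]

```text
clock: 6.85
ee_pos: [0.4914, 0.095, 0.1014]
tool_rot: [-1.371, -2.825, 0.001]
wrist_force: [0.8, -0.7, 0.7]
opening: 0.496
```

```bash
python3 - <<'E'
from cell import *
from h import *
need(sense(),[.516,.063,.100])
d=get_image("scene"); cv2.imwrite("pics/s4.png",d["img"][140:340,130:410,::-1].repeat(2,0).repeat(2,1))
E
```

```text
t 6.85 pos [0.4914 0.095  0.1014] xhead 128.22 F [ 0.78 -0.67  0.68] open 0.5 mm [-40.4  -0.5   1.4] frac [-0.0505 -0.0006  0.0017]
```

View pics/s4.png

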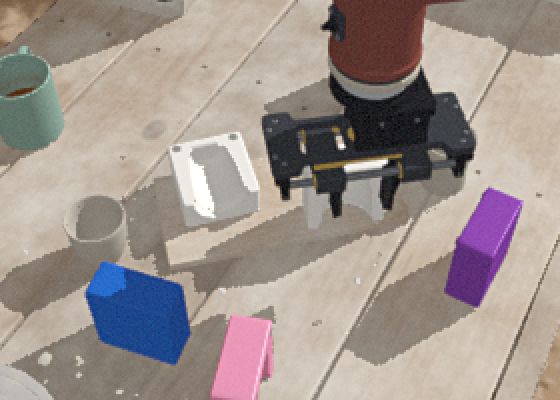

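In the crop, half A lies hollow-up at (213,178). The fingertips at (335,205) and (390,197) are centred in front of half B. I'll push the same way.

Call:
drive_tool:
  commands:
    - [0.5,-0.01,0,0.001,0]
    - [0.5,-0.01,0,0,0]
    - [0.5,-0.01,0,0,0]
    - [0.5,-0.005,0,0,0]
    - [0.5,-0.005,0,0,0]
    - [0.5,-0.005,0,0,0]
    - [0.5,-0.005,0,0,0]
    - [0.5,-0.005,0,0,0]
    - [0.5,-0.005,0,0,0]
    - [0.5,-0.005,0,0,0]

```text
clock: 7.9
ee_pos: [0.5239, 0.0532, 0.1009]
tool_rot: [1.373, 2.826, -0.0]
wrist_force: [-0.7, 0.8, 0.7]
opening: 0.503
```

```bash
python3 - <<'E'
from cell import *
from h import *
need(sense(),[.516,.063,.100])
d=get_image("scene"); cv2.imwrite("pics/s5.png",d["img"][140:340,130:410,::-1].repeat(2,0).repeat(2,1))
E
```

```text
t 7.9 pos [0.5239 0.0532 0.1009] xhead 128.17 F [-0.73  0.84  0.69] open 0.5 mm [12.6 -0.2  0.9] frac [ 0.0157 -0.0002  0.0011]
```

View pics/s5.png

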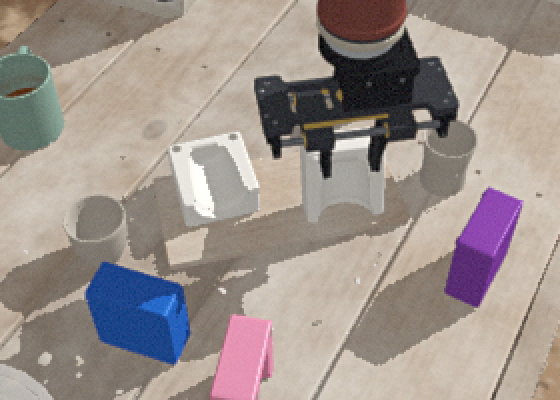

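Half B is leaning back evenly, and the gripper is well above the cup. I'll carry on.

Call:
drive_tool:
  commands:
    - [0.5,-0.005,0,0,0]
    - [0.5,-0.005,0,0,0]
    - [0.5,-0.005,0,0,0]
    - [0.5,-0.004,0,0,0]
    - [0.5,-0.004,0,0,0]
    - [0.5,-0.003,0,0,0]
    - [0.5,0,0,0,0]
    - [0.5,0,0,0,0]
    - [0.5,0,0,0,0]

```text
clock: 8.85
ee_pos: [0.5364, 0.0373, 0.1009]
tool_rot: [-1.373, -2.826, 0.0]
wrist_force: [-0.2, 0.4, -0.5]
opening: 0.502
```

```bash
python3 - <<'E'
from cell import *
from h import *
need(sense(),[.516,.063,.100])
d=get_image("scene"); cv2.imwrite("pics/s6.png",d["img"][140:340,130:410,::-1].repeat(2,0).repeat(2,1))
E
```

```text
t 8.85 pos [0.5364 0.0373 0.1009] xhead 128.17 F [-0.19  0.44 -0.54] open 0.5 mm [32.8 -0.2  0.9] frac [ 0.041  -0.0002  0.0011]
```

View pics/s6.png

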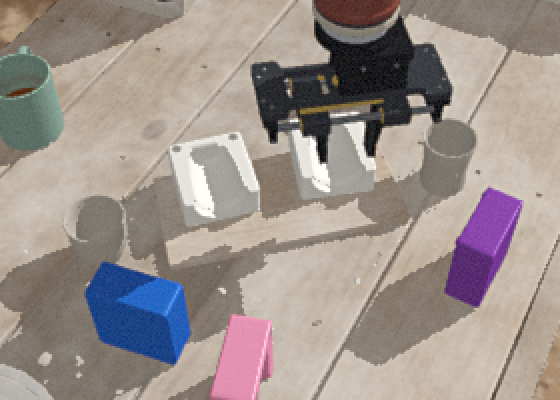

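Both halves are down. I'll raise the arm, back away towards the robot's left, and measure.

Call:
drive_tool:
  commands:
    - [0.5,0,0,-0.04,0]
    - [0.5,0,0,-0.05,0]
    - [0.5,0,0,-0.05,0]
    - [0.5,0.04,0,0,0]
    - [0.5,0.05,0,0,0]
    - [0.5,0.05,0,0,0]
    - [0.5,0.05,0,0,0]
    - [0.5,0.05,0,0,0]
    - [0.5,0.05,0,0,0]
    - [0.5,0.05,0,0,0]
    - [0.5,0.05,0,0,0]
    - [0.5,0.04,0,0,0]
    - [0.5,0,0,0,0]
    - [0.5,0,0,0,0]

```text
clock: 10.3
ee_pos: [0.3236, 0.3079, 0.213]
tool_rot: [1.37, 2.827, -0.0]
wrist_force: [0.4, -0.2, 0.6]
opening: 0.502
```

```bash
python3 - <<'E'
from cell import *
from h import *
s=sense(); need(s,s["ee_pos"])
d=get_image("top"); W=cloud(d); z=W[...,2]
a=np.radians(42.5-90); ex=np.array([np.cos(a),np.sin(a)]); ey=np.array([-ex[1],ex[0]]); c=np.array([.6043,.0605])
roi=np.zeros((420,560),bool); roi[100:300,180:370]=1
for lo,hi in((.045,.058),(.058,.08)):
  for m in comps(roi&(d["range_z"]>0)&(z>lo)&(z<hi),60)[0]:
    p=W[m]; r=cv2.minAreaRect(p[:,:2].astype(np.float32)*1000); q=np.array(r[0])/1000-c
    A=np.c_[p[:,:2],np.ones(len(p))]; k=np.linalg.lstsq(A,p[:,2],rcond=None)[0]
    print(lo,np.median(p,0).round(4),np.round(r[0],1),np.round(r[1],1),"board xy",(q@ex).round(3),(q@ey).round(3),"tilt",np.hypot(*k[:2]).round(3))
cv2.imwrite("pics/t7.png",d["img"][:,:,::-1])
E
```

```text
t 10.3 pos [0.3236 0.3079 0.213 ] xhead 128.3 F [ 0.42 -0.16  0.56] open 0.5 mm [0. 0. 0.] frac [0. 0. 0.]
0.045 [0.7659 0.229  0.0517] [757.5 223.8] [27.1 57. ] board xy -0.017 0.223 tilt 0.03
0.045 [0.6858 0.075  0.0523] [675.6  85.9] [88.5 96. ] board xy 0.029 0.07 tilt 0.007
0.045 [ 0.5826 -0.0222  0.0524] [572.6 -11.5] [87.9 96.5] board xy 0.032 -0.072 tilt 0.008
0.058 [0.7461 0.2188 0.0639] [742.5 216.1] [65.  64.7] board xy -0.021 0.207 tilt 0.019
0.058 [ 0.4463 -0.0758  0.0732] [448.6 -64.5] [59.5 58.8] board xy -0.013 -0.199 tilt 0.064
```

View pics/t7.png

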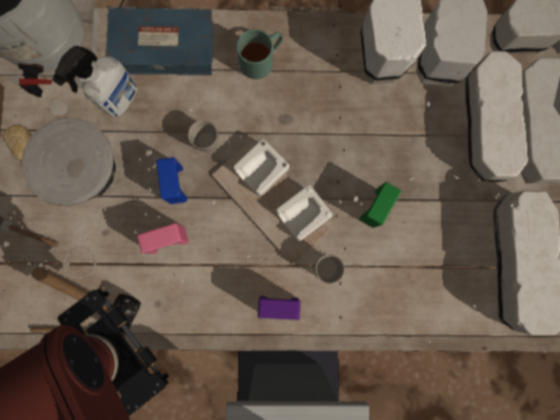

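Both halves lie flat at (262,166) and (305,213), the cups are unmoved at (203,135) and (329,268), and the arm is clear.

```bash
python3 -c "
from cell import *
print(hand_in())"
```

```text
the job is handed in; nothing more can be done
None
```

I tipped both mould halves onto their backs, one after the other, by pushing near the top of the hollow face with the half-open fingertips. The job is handed in; it took about 10 s of the 48 s allowed, and no verdict is reported.

| Last check (top camera) | First half | Second half |
|---|---|---|
| Block middle in board frame (x, y) | about (29, 70) mm | about (32, -72) mm |
| Rim height above the board's top | 40 mm | 40 mm |
| Tilt | under 0.01 rad | under 0.01 rad |

- **Order:** a picture taken between the pushes shows the first half flat while the second still stood.
- **Cups:** the cup rims measured within about 2 mm of where they started.
- **Forces:** wrist force readings stayed around 1 N at the end of each move. They were not recorded during the pushes themselves.
- **Arm:** at hand-in the tool was about 0.21 m above the table and clear of everything.

No check failed or disagreed.

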